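# Hold a hinge leaf in its sprung jamb with the knuckle holes in line

## Task

Pick up the brass hinge leaf with the narrow knuckle, the one that fits the gap between the two aluminium knuckles on the blue jamb block, and bring it level into the gap until its knuckle is seated at the bottom of the gap and all three knuckle holes are in one line, ready for a pin. Feel for the seat: press on gently until the sprung block gives a few millimetres, but do not drive it to its back stop. Finish while still holding the leaf there in the gripper, level, off the worktop and with that light push kept up, and leave the wide-knuckle leaf and the round specimens where they are.

Things in the scene. Friction and masses are not known exactly. Their poses are not given: they have to be found in the camera images.
- leaf_narrow: Loose brass hinge leaf: plate 60 (x) x 64 (y) x 10 mm, lying flat. Upright rib centred on it, 50 (x) x 10 mm (y), top at 52 mm: grip here. Knuckle in front (+x), 16 mm across, 30 mm long (y), ends chamfered 2 mm: fits the jamb's gap. Origin: centre of the plate's underside, below the rib. About 0.28 kg. Lies in either of two places.
- leaf_narrow_bore (a point): Centre of the narrow leaf's 8 mm knuckle hole: 44 mm along the leaf's +x from its origin, 8 mm above its underside. Axes as the leaf's; the hole runs along y.
- leaf_wide: Loose brass hinge leaf: plate 60 (x) x 64 (y) x 10 mm, lying flat. Upright rib centred on it, 50 (x) x 10 mm (y), top at 52 mm: grip here. Knuckle in front (+x), 16 mm across, 46 mm long (y): too wide for the gap. Origin: centre of the plate's underside, below the rib. Leave alone.
- jamb_fixture: Fixed steel base of the jamb, 130 (x) x 110 (y) x 12 mm, with side rails to 24 mm high. A blue sprung block, 70 mm wide, top at 70 mm, slides on it. Origin on the worktop; the base reaches 59 mm in front (-x) of it, 71 mm behind. The leaf comes in from -x, moving along +x.
- jamb (a joint): How far the blue block is pushed back along the fixture's +x (m): 0 at rest, 0.014 on its back stop. Its spring gives from about 3 N and needs 0.8 N more per mm (7 N at 5 mm, 11 N at 10 mm); it returns when let go.
- jamb_bore (a point): Middle of the block's hinge axis (along y), 68 mm above the worktop, at rest 44 mm in front (-x) of the fixture's origin; moves with the block. Two 16 mm aluminium knuckles lie 17 to 35 mm either side of it (gap 34 mm). Gap bottom: upright face 8 mm behind (+x); a knuckle touching it, leaf underside at 60 mm, is in line.
- specimen_round_thick: Bystander: round metal specimen, dark side, pale ground top, 36 mm across, 22 mm high. Origin under its centre.
- specimen_round_flat: Bystander: round metal specimen, dark side, pale ground top, 42 mm across, 16 mm high. Origin under its centre.
Things that resemble listed ones, but are neither listed nor needed, are in the scene too. There is more than one size of the jamb_fixture; the job needs the larger.

How it is judged:
By the outcome, as a careful person would: the job done as asked, in the order asked, and still so for the second after the job is handed in, while the arm keeps its last pose, push and grip.
It also fails if it takes over 48 s, if anything falls off the work surface, if the arm or the gripper's body presses on something with over 40 N, if the wrist force passes 120 N, or if a joint passes its speed limit or range.

## Robot

A 6-joint arm with a two-finger parallel gripper is mounted at the origin on a cart in front of the work surface, level with it; the furniture and walls round the work are solid. World frame = base frame: x ahead of the robot, y to its left, z up, the work surface at z = 0. Lengths are in mm, angles in rad, forces in N, time in s.
With the tool pointing down it reaches from about 350 to 775 mm from the base axis. Payload 7.3 kg.
Tool frame: the origin (TCP) lies at the very end of the fingers, on their centre line; the grasp point (between the pads) lies 19 mm behind it; z points along the fingers, y is the line along which they close (so a half turn about z gives the same grasp; the last joint's range is limited). The gripper opens to 92 mm and grips with 3 to 60 N. Pads are 19 mm wide; open, the fingers measure 130 mm over their backs; the gripper's body (75 mm by 190 mm) begins 47 mm behind the grasp point.
Start: joints at [-1.424, 0.342, 1.524, -0, 1.275, -0.146], TCP at [151.556, -502.671, 199.841] pointing down, gripper open.
Joint ranges: [-2.53, 2.53], [-0.77, 2.02], [0.04, 2.7], [-1, 4.14], [0.28, 2.66], [-3.11, 3.11]. Speed limits (rad/s): [2.57, 2.57, 3.14, 3.14, 3.14, 3.14].

## Interface

Orientations are given as [roll, pitch, yaw] about the fixed x, y, z axes, in that order (R = Rz(yaw) Ry(pitch) Rx(roll)).
In Python, from plant import bot gives the robot as it stands.
- The arm moves only by the tool send_rows, never from a script. Its argument "rows" is a list of rows, each an object of numbers: "x", "y", "z": the shift along the tool's x, y, z in units of 0.2 m (1.0 is 0.2 m); "ax", "ay", "az": the turn, a rotation vector about the tool's x, y, z in units of 60 degrees (1.0 is 60 degrees); "jaw": the opening, from -1 (shut) to 1 (fully open), so that 0 is half open. In form: [{"x": .., "y": .., "z": .., "ax": .., "ay": .., "az": .., "jaw": ..}, ...]. A call has exactly 10 rows; each row is the pose to reach, as a shift and turn from the pose commanded when the call began, along the tool's axes at that moment; what a row does not reach only later rows make up. A row lasts 1/8 s, in which the tool goes at most 62.5 mm and 10.7 degrees, less where a joint would pass 70% of its speed; a pose out of reach is approached as far as the arm can. A call with a number of a shift or a turn outside -1 to 1 is refused whole. A call with a gripper value outside its range is refused whole. The fingers move at their own pace and stop on an object; the grip force is fixed at half the most. Time passes only in rows, so rows that repeat a pose let the fingers close, or fill a call up. It gives the time, the measured TCP pose, the force, the opening and the grip force at its end, in the units of the state.
- bot.get_obs(): the state, without advancing time (a new reading comes with each control period).
- bot.capture(name): name is "scene" or "side" or "wrist"; returns (picture, depth): 420x560x3 uint8, red, green, blue; 420x560 float32, mm along the optical axis (not along the pixel's ray), 0 where there is no reading.
- bot.camera_model(name): a dict with "vertical_fov" (degrees; the focal length in pixels is half the picture's height over the tangent of half this angle, whatever the lens; pixels are square), "cx", "cy" (the principal point, pixels), "k1" (the pictures are not rectified: a ray, as slopes to the right and down, at radius r is drawn at 1 + k1 r^2 times it, then the intrinsics apply), "R" (3x3) and "t" (3): a world point X has camera coordinates R X + t; the wrist camera has in their place "T_tool_cam" (4x4, takes a point from camera to tool coordinates, whose origin is the TCP and whose axes are the flange's). Camera axes: x right, y down, z forward; pixel columns grow to the right and rows downward; lengths in mm; the calibration is good to about 2 mm. A picture is of the moment at which its call begins: read the wrist's pose just before it. camera_model takes no time and is no camera call.
- bot.close_job(): hands the job in; it is judged then, once.
The state is a dict: "time": time; "joint_positions": joint angles; "dq": joint speeds; "tau": joint torques, N m; "tool_pos": TCP position; "tcp_rot": TCP orientation; "contact_force": force on the tool from outside, world axes, zero at the start; "moment": the same for the moment, N m; "grip_width": finger opening in mm; "finger_force": force on a finger pad.
Only numpy, scipy, OpenCV 4.12 (cv2) and the standard library are available. Lean on these libraries where they do the work, as an engineer would, in place of code of your own. Each camera call takes 0.05 s, during which the arm holds its last target. There are 200 camera calls.

## Working session

There is one attempt and no reset: what is moved stays moved. The work goes in short steps, Python scripts to look and compute and a tool call to move; the robot and the scene stay as the last step left them, time stands still between calls to the robot, and variables do not carry over. Pictures are saved under pics/ and viewed, at most 10 in all, crops included, and the job is handed in when it is done.

Besides the shell and the picture viewer there is one more tool, called after "Call:" as name([rows], argument=value, ...), one row to a line, values as JSON. send_rows: Moves the arm, as the interface text tells. Its arguments: {"type":"object","properties":{"rows":{"type":"array","items":{"type":"object","properties":{"x":{"type":"number","minimum":-1,"maximum":1},"y":{"type":"number","minimum":-1,"maximum":1},"z":{"type":"number","minimum":-1,"maximum":1},"ax":{"type":"number","minimum":-1,"maximum":1},"ay":{"type":"number","minimum":-1,"maximum":1},"az":{"type":"number","minimum":-1,"maximum":1},"jaw":{"type":"number"}}}}},"required":["rows"]}

```bash
ls; mkdir -p pics; cat > h.py <<'E'
import numpy as np, cv2
from plant import bot
from scipy.spatial.transform import Rotation as Ro
def cam(name,obs=None):
    m=bot.camera_model(name)
    f=210/np.tan(np.radians(m["vertical_fov"]/2))
    if name=="wrist":
        o=obs or bot.get_obs(); T=np.eye(4); T[:3,:3]=Ro.from_euler('xyz',o["tcp_rot"]).as_matrix(); T[:3,3]=o["tool_pos"]
        W=T@np.array(m["T_tool_cam"])
    else:
        W=np.eye(4); R=np.array(m["R"]); W[:3,:3]=R.T; W[:3,3]=-R.T@np.array(m["t"])
    return m,f,W
def cloud(d,c):
    m,f,W=c; h,w=d.shape
    u,v=np.meshgrid(np.arange(w),np.arange(h))
    K=np.array([[f,0,m["cx"]],[0,f,m["cy"]],[0,0,1.]])
    p=cv2.undistortPoints(np.stack([u,v],-1).reshape(-1,1,2).astype(float),K,np.array([m["k1"],0,0,0,0.])).reshape(h,w,2)
    P=np.dstack([p*d[...,None],d])
    return P@W[:3,:3].T+W[:3,3]
def shot(name,fn):
    o=bot.get_obs(); c=cam(name,o); im,d=bot.capture(name)
    cv2.imwrite(fn,im[...,::-1]); P=cloud(d,c); P[d==0]=np.nan
    np.savez(fn.replace('.png','.npz'),P=P,im=im); return im,d,P
E
python3 - <<'E'
from h import *
o=bot.get_obs(); print(o)
a=shot("scene","pics/s0.png");b=shot("side","pics/d0.png")
cv2.imwrite("pics/both.png",np.hstack([cv2.resize(x[0],(400,300)) for x in(a,b)])[...,::-1])
for n in("scene","side"): print(cam(n)[2])
print(bot.camera_model("wrist"))
E
```

```text
pics
{'time': 0.0, 'joint_positions': array([-1.42399131e+00,  3.42724749e-01,  1.52502510e+00, -3.12589380e-05,
        1.27540586e+00, -1.46000523e-01]), 'dq': array([ 0.00075685,  0.00013063, -0.00061964, -0.00132789, -0.00037762,
        0.00154144]), 'tau': array([ 3.30888261e-04, -4.31238985e+01, -2.44222730e+01,  7.16609904e-02,
        5.56980050e-02, -1.21468361e-04]), 'tool_pos': array([ 151.47926976, -502.19487206,  199.14112925]), 'tcp_rot': array([-3.14004187e+00, -1.97825299e-04,  2.92814512e-01]), 'contact_force': array([-0.17579147, -0.79336628, -0.57172038]), 'moment': array([-0.04492583, -0.00434015, -0.03445088]), 'finger_force': 0.0, 'grip_width': 92.07159725612225}
[[-5.07980263e-01 -6.10304585e-01  6.07852257e-01 -2.14673143e+02]
 [-8.61269891e-01  3.49188469e-01 -3.69163361e-01  4.26631671e+02]
 [ 1.30470933e-02 -7.11052548e-01 -7.03017814e-01  9.64756277e+02]
 [ 0.00000000e+00  0.00000000e+00  0.00000000e+00  1.00000000e+00]]
[[ 8.40485347e-01 -1.80690160e-01  5.10818410e-01  6.80409577e+01]
 [-5.41346790e-01 -3.20013796e-01  7.77518375e-01 -8.08472803e+02]
 [ 2.29790190e-02 -9.30022708e-01 -3.66782944e-01  4.05600029e+02]
 [ 0.00000000e+00  0.00000000e+00  0.00000000e+00  1.00000000e+00]]
{'vertical_fov': 71.05759549110988, 'cx': 279.52614445576523, 'cy': 209.88361147677443, 'k1': -0.018709196251760724, 'T_tool_cam': array([[ 2.15964242e-04, -9.69288618e-01, -2.45925859e-01,
         6.64107424e+01],
       [ 9.99999443e-01,  4.63413544e-04, -9.48323830e-04,
         2.75323228e-01],
       [ 1.03316487e-03, -2.45925517e-01,  9.69288178e-01,
        -1.86531542e+02],
       [ 0.00000000e+00,  0.00000000e+00,  0.00000000e+00,
         1.00000000e+00]])}
```

View pics/s0.png

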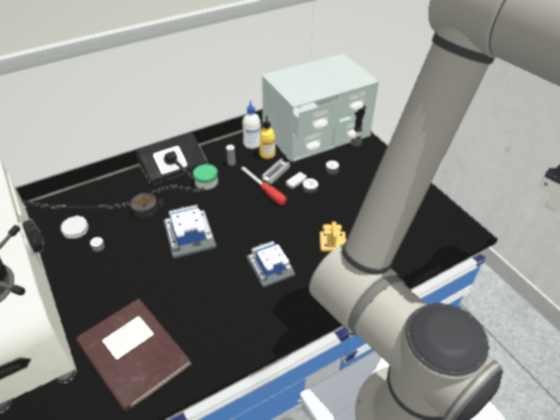

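View pics/d0.png

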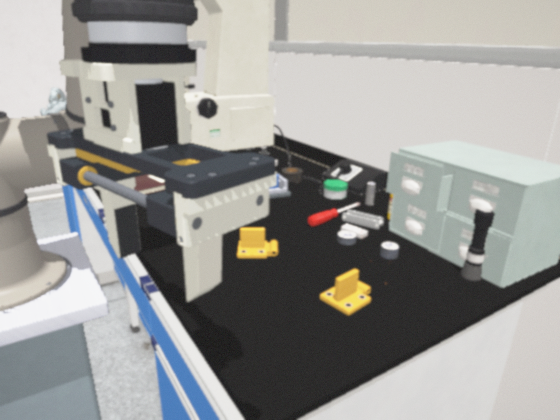

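The scene view shows two jambs, with the larger at (190,230) and the smaller at (271,262). The side view shows the two brass leaves at (257,243) and (346,293). Next I'll enlarge these areas and measure them.

```bash
python3 - <<'E'
from h import *
s=np.load("pics/s0.npz");d=np.load("pics/d0.npz")
def crop(z,x,y,w,h,k): return cv2.resize(z["im"][y:y+h,x:x+w],None,fx=k,fy=k,interpolation=cv2.INTER_CUBIC)
A=crop(s,150,195,160,100,5/2.)
B=crop(d,220,220,160,100,5/2.)
C=crop(s,150,195,70,75,5);D=crop(s,300,210,70,75,5)
cv2.imwrite("pics/c1.png",np.vstack([np.hstack([A,B]),np.hstack([C,D,np.zeros((375,100,3),np.uint8)])])[:600,...,::-1])
P=d["P"];im=d["im"].astype(int)
br=(im[...,0]>150)&(im[...,2]<100)&(im[...,1]>90)
n,l,st,ce=cv2.connectedComponentsWithStats(br.astype(np.uint8))
for i in range(1,n):
  if st[i,4]>100:
    q=P[(l==i)&np.isfinite(P[...,0])]
    print(st[i],np.nanpercentile(q,[2,50,98],axis=0).round())
    r=q[(q[:,2]>44)&(q[:,2]<60)]
    if len(r)>5: print(" rib",r.mean(0).round(),np.linalg.svd((r-r.mean(0))[:,:2],full_matrices=False)[2][0],np.ptp(r,axis=0))
P=s["P"]
for (x0,x1,y0,y1) in((160,220,200,260),(245,300,235,290)):
  q=P[y0:y1,x0:x1].reshape(-1,3); q=q[np.isfinite(q[:,0])]
  for lo,hi in((8,30),(62,80),(40,60)):
    r=q[(q[:,2]>lo)&(q[:,2]<hi)]
    if len(r)>10: print((lo,hi),len(r),np.median(r[:,2]),cv2.minAreaRect(r[:,:2].astype(np.float32)))
E
```

```text
[ 76 149  58  24 325] [[ 109. -512.  317.]
 [ 120. -477.  320.]
 [ 134. -438.  323.]]
[ 78 166  18  19 144] [[ 104. -467.  300.]
 [ 108. -465.  309.]
 [ 117. -462.  314.]]
[237 227  41  31 907] [[ 411. -165.    1.]
 [ 446. -132.   17.]
 [ 507.  -25.   53.]]
 rib [ 443. -127.   50.] [ 0.86337409 -0.50456436] [46.13558552 31.87122572 10.59547613]
[ 320  269   51   46 1160] [[ 460. -397.    1.]
 [ 491. -368.   14.]
 [ 559. -318.   53.]]
 rib [ 490. -366.   50.] [-0.98721704 -0.15938164] [50.44480402 17.35958507 10.12528725]
(8, 30) 901 14.526688298688327 ((685.2476196289062, 176.34027099609375), (110.26056671142578, 204.16664123535156), 78.62411499023438)
(62, 80) 619 69.61667766313133 ((635.56298828125, 185.89801025390625), (70.71102142333984, 87.70748138427734), 78.84304809570312)
(40, 60) 188 46.20111977178988 ((659.2752685546875, 181.9559783935547), (73.53881072998047, 105.5740737915039), 78.06382751464844)
(8, 30) 521 15.936427421758708 ((459.59222412109375, 53.24171829223633), (84.04368591308594, 107.57610321044922), 85.00205993652344)
(40, 60) 504 52.71795238462022 ((448.5780029296875, 53.21169662475586), (54.620113372802734, 73.8692398071289), 85.2360610961914)
```

View pics/c1.png

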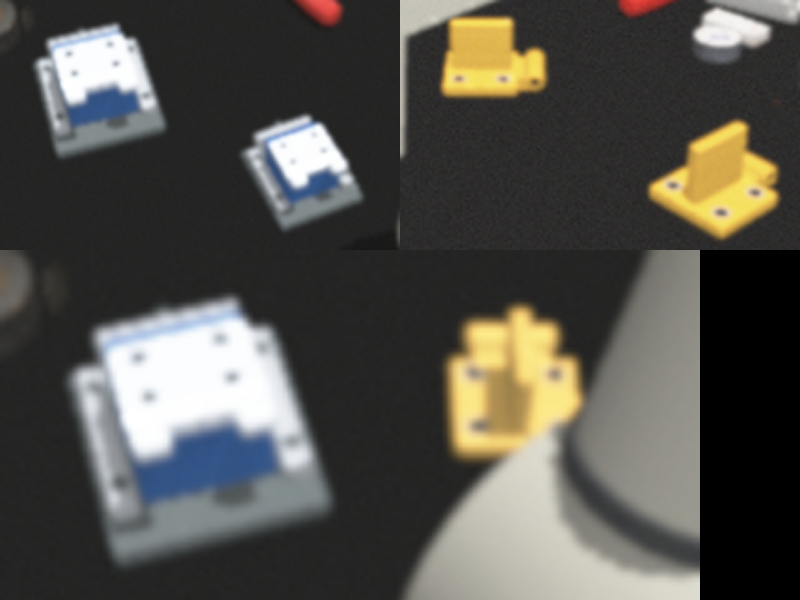

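The upper leaf (A, in the crop at top left) has a broad knuckle about 0.73 of its plate's width, so it's the wide one. Leaf B near (490,-367) should then be the narrow one. I'll move above it and check.

Call:
send_rows([
  {"x": 0.15},
  {"x": 0.35},
  {"x": 0.55},
  {"x": 0.75},
  {"x": 0.9},
  {"x": 0.9},
  {"x": 0.9},
  {"x": 0.9},
  {"x": 0.9},
  {"x": 0.9},
])

```text
schema error: expected keys x, y, z, ax, ay, az, jaw
```

Call:
send_rows([
  {"x": 0.15,"y": -0.03,"az": 0.03},
  {"x": 0.35,"y": -0.07,"az": 0.06},
  {"x": 0.55,"y": -0.1,"az": 0.1},
  {"x": 0.7,"y": -0.12,"az": 0.12},
  {"x": 0.75,"y": -0.14,"az": 0.12},
  {"x": 0.75,"y": -0.14,"az": 0.12},
  {"x": 0.75,"y": -0.14,"az": 0.12},
  {"x": 0.75,"y": -0.14,"az": 0.12},
  {"x": 0.75,"y": -0.14,"az": 0.12},
  {"x": 0.75,"y": -0.14,"az": 0.12},
])

```text
schema error: expected keys x, y, z, ax, ay, az, jaw
```

```bash
cat >> h.py <<'E'
def rect(q): 
    r=cv2.minAreaRect(q[:,:2].astype(np.float32)); return np.round(r[0],1),np.round(r[1],1),round(r[2],1)
E
python3 - <<'E'
from h import *
o=bot.get_obs(); print(o["tool_pos"],o["tcp_rot"],o["joint_positions"])
im,d,P=shot("wrist","pics/w1.png")
im=im.astype(int)
br=(im[...,0]>110)&(im[...,2]<0.6*im[...,0])&np.isfinite(P[...,0])
n,l,st,ce=cv2.connectedComponentsWithStats(br.astype(np.uint8))
for i in range(1,n):
  if st[i,4]>500:
    q=P[l==i]; print(st[i])
    for lo,hi in((6,13),(13,18),(46,57)):
      r=q[(q[:,2]>lo)&(q[:,2]<hi)]
      if len(r)>20: print((lo,hi),len(r),np.median(r,axis=0).round(1),rect(r))
E
```

```text
[ 151.46028209 -502.26791434  199.22018518] [-3.14023394e+00 -1.75940546e-04  2.92743411e-01] [-1.42405228e+00  3.42657667e-01  1.52489830e+00 -2.46667290e-05
  1.27540654e+00 -1.45992283e-01]
```

View pics/w1.png

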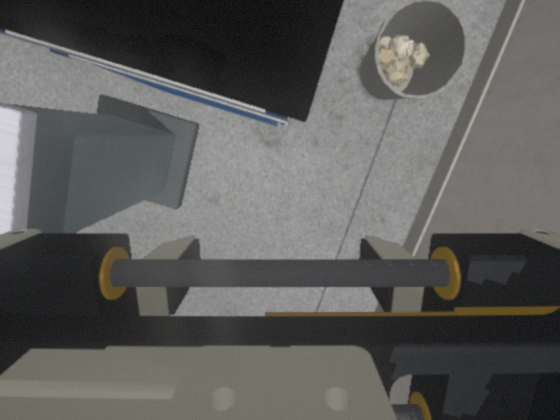

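Both calls were refused because a row must give every key, so the arm hasn't moved and the view is of the floor beside the bench. The fingers show at (170,270) and (390,270), with tool +x up in the picture. I'll resend with full rows.

Call:
send_rows([
  {"x": 0.15,"y": 0,"z": 0,"ax": 0,"ay": 0,"az": 0,"jaw": 1},
  {"x": 0.35,"y": 0,"z": 0,"ax": 0,"ay": 0,"az": 0,"jaw": 1},
  {"x": 0.55,"y": 0,"z": 0,"ax": 0,"ay": 0,"az": 0,"jaw": 1},
  {"x": 0.75,"y": 0,"z": 0,"ax": 0,"ay": 0,"az": 0,"jaw": 1},
  {"x": 0.9,"y": 0,"z": 0,"ax": 0,"ay": 0,"az": 0,"jaw": 1},
  {"x": 0.9,"y": 0,"z": 0,"ax": 0,"ay": 0,"az": 0,"jaw": 1},
  {"x": 0.9,"y": 0,"z": 0,"ax": 0,"ay": 0,"az": 0,"jaw": 1},
  {"x": 0.9,"y": 0,"z": 0,"ax": 0,"ay": 0,"az": 0,"jaw": 1},
  {"x": 0.9,"y": 0,"z": 0,"ax": 0,"ay": 0,"az": 0,"jaw": 1},
  {"x": 0.9,"y": 0,"z": 0,"ax": 0,"ay": 0,"az": 0,"jaw": 1},
])

```text
time: 1.4
tool_pos: [323.4, -451.0, 199.9]
tcp_rot: [3.141, 0.0, 0.292]
contact_force: [-0.6, 0.5, 1.1]
grip_width: 91.8
finger_force: 0.0
```

Call:
send_rows([
  {"x": 0.15,"y": -0.03,"z": 0,"ax": 0,"ay": 0,"az": 0.03,"jaw": 1},
  {"x": 0.35,"y": -0.07,"z": 0,"ax": 0,"ay": 0,"az": 0.06,"jaw": 1},
  {"x": 0.55,"y": -0.1,"z": 0,"ax": 0,"ay": 0,"az": 0.1,"jaw": 1},
  {"x": 0.7,"y": -0.12,"z": 0,"ax": 0,"ay": 0,"az": 0.12,"jaw": 1},
  {"x": 0.75,"y": -0.14,"z": 0,"ax": 0,"ay": 0,"az": 0.12,"jaw": 1},
  {"x": 0.75,"y": -0.14,"z": 0,"ax": 0,"ay": 0,"az": 0.12,"jaw": 1},
  {"x": 0.75,"y": -0.14,"z": 0,"ax": 0,"ay": 0,"az": 0.12,"jaw": 1},
  {"x": 0.75,"y": -0.14,"z": 0,"ax": 0,"ay": 0,"az": 0.12,"jaw": 1},
  {"x": 0.75,"y": -0.14,"z": 0,"ax": 0,"ay": 0,"az": 0.12,"jaw": 1},
  {"x": 0.75,"y": -0.14,"z": 0,"ax": 0,"ay": 0,"az": 0.12,"jaw": 1},
])

```text
time: 2.65
tool_pos: [459.2, -380.8, 199.9]
tcp_rot: [3.141, -0.0, 0.167]
contact_force: [0.5, 0.9, 0.4]
grip_width: 92.0
finger_force: 0.0
```

```bash
python3 - <<'E'
from h import *
o=bot.get_obs(); print(o["tool_pos"],o["tcp_rot"],o["joint_positions"])
im,d,P=shot("wrist","pics/w2.png")
im=im.astype(int)
br=(im[...,0]>110)&(im[...,2]<0.6*im[...,0])&np.isfinite(P[...,0])
n,l,st,ce=cv2.connectedComponentsWithStats(br.astype(np.uint8))
for i in range(1,n):
  if st[i,4]>500:
    q=P[l==i]; print(st[i])
    for lo,hi in((6,13),(13,18),(46,57)):
      r=q[(q[:,2]>lo)&(q[:,2]<hi)]
      if len(r)>20: print((lo,hi),len(r),np.median(r,axis=0).round(1),rect(r))
E
```

```text
[ 459.18569312 -380.8470294   199.90483694] [ 3.14141761e+00 -2.17485576e-05  1.66695155e-01] [-8.20782870e-01  4.74592625e-01  1.31634031e+00 -8.01976710e-05
  1.35050164e+00  5.83335822e-01]
[ 245  115   53   70 2703]
(6, 13) 1728 [ 498.1 -365.1   11.5] (array([ 498.5, -363.2]), array([66.2, 63.5]), 7.9)
(13, 18) 307 [ 535.1 -356.6   15.9] (array([ 506.6, -361.5]), array([76.8, 58.1]), 11.3)
(46, 57) 400 [ 495.6 -363.8   53.4] (array([ 494.8, -363.8]), array([49.2,  9.1]), 9.2)
[  43  120   86   78 4054]
(6, 13) 1403 [ 453.9 -138.1   11.8] (array([ 457.2, -130.2]), array([65.2, 82.5]), 59.1)
(13, 18) 596 [ 479.9 -140.9   15.8] (array([ 457.9, -131.8]), array([61.1, 78.9]), 58.1)
(46, 57) 500 [ 448.1 -126.6   53.5] (array([ 447.6, -125.3]), array([11.2, 50.2]), 59.8)
[ 99 247  30  53 818]
[431 247  30  53 813]
[ 265  306  295   11 1626]
```

View pics/w2.png

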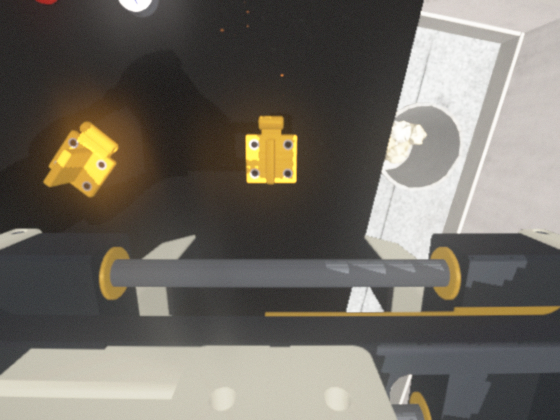

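This view confirms the narrow leaf: its knuckle at (271,122) is 24 px wide against a 52 px plate, with its rib centred near (270,160). The wide leaf is at (80,160). The tool yaw already matches, so I'll go over the leaf, descend and grip low on the rib.

Call:
send_rows([
  {"x": 0.1,"y": -0.03,"z": 0.05,"ax": 0,"ay": 0,"az": 0,"jaw": 1},
  {"x": 0.19,"y": -0.055,"z": 0.2,"ax": 0,"ay": 0,"az": 0,"jaw": 1},
  {"x": 0.19,"y": -0.055,"z": 0.4,"ax": 0,"ay": 0,"az": 0,"jaw": 1},
  {"x": 0.19,"y": -0.055,"z": 0.58,"ax": 0,"ay": 0,"az": 0,"jaw": 1},
  {"x": 0.19,"y": -0.055,"z": 0.72,"ax": 0,"ay": 0,"az": 0,"jaw": 1},
  {"x": 0.19,"y": -0.055,"z": 0.82,"ax": 0,"ay": 0,"az": 0,"jaw": 1},
  {"x": 0.19,"y": -0.055,"z": 0.89,"ax": 0,"ay": 0,"az": 0,"jaw": 1},
  {"x": 0.19,"y": -0.055,"z": 0.925,"ax": 0,"ay": 0,"az": 0,"jaw": 1},
  {"x": 0.19,"y": -0.055,"z": 0.925,"ax": 0,"ay": 0,"az": 0,"jaw": 1},
  {"x": 0.19,"y": -0.055,"z": 0.925,"ax": 0,"ay": 0,"az": 0,"jaw": 1},
])

```text
time: 3.95
tool_pos: [495.6, -363.8, 15.6]
tcp_rot: [3.14, -0.001, 0.167]
contact_force: [-0.7, -0.4, -0.2]
grip_width: 91.8
finger_force: 0.0
```

Call:
send_rows([
  {"x": 0,"y": 0,"z": 0,"ax": 0,"ay": 0,"az": 0,"jaw": -1},
  {"x": 0,"y": 0,"z": 0,"ax": 0,"ay": 0,"az": 0,"jaw": -1},
  {"x": 0,"y": 0,"z": 0,"ax": 0,"ay": 0,"az": 0,"jaw": -1},
  {"x": 0,"y": 0,"z": 0,"ax": 0,"ay": 0,"az": 0,"jaw": -1},
  {"x": 0,"y": 0,"z": 0,"ax": 0,"ay": 0,"az": 0,"jaw": -1},
  {"x": 0,"y": 0,"z": 0,"ax": 0,"ay": 0,"az": 0,"jaw": -1},
  {"x": 0,"y": 0,"z": 0,"ax": 0,"ay": 0,"az": 0,"jaw": -1},
  {"x": 0,"y": 0,"z": 0,"ax": 0,"ay": 0,"az": 0,"jaw": -1},
  {"x": 0,"y": 0,"z": 0,"ax": 0,"ay": 0,"az": 0,"jaw": -1},
  {"x": 0,"y": 0,"z": 0,"ax": 0,"ay": 0,"az": 0,"jaw": -1},
])

```text
time: 5.2
tool_pos: [495.1, -363.5, 14.8]
tcp_rot: [3.141, -0.0, 0.167]
contact_force: [0.6, -0.7, -0.4]
grip_width: 9.7
finger_force: 30.0
```

The fingers stopped at 9.7 mm with 30 N, so the leaf is gripped. I'll lift it and carry it to a standoff in front of the larger jamb.

Call:
send_rows([
  {"x": 0,"y": 0,"z": -0.03,"ax": 0,"ay": 0,"az": 0,"jaw": -1},
  {"x": 0,"y": 0,"z": -0.1,"ax": 0,"ay": 0,"az": 0,"jaw": -1},
  {"x": 0,"y": 0,"z": -0.22,"ax": 0,"ay": 0,"az": 0,"jaw": -1},
  {"x": 0,"y": 0,"z": -0.37,"ax": 0,"ay": 0,"az": 0,"jaw": -1},
  {"x": 0.02,"y": -0.1,"z": -0.52,"ax": 0,"ay": 0,"az": 0,"jaw": -1},
  {"x": 0.05,"y": -0.3,"z": -0.67,"ax": 0,"ay": 0,"az": 0,"jaw": -1},
  {"x": 0.08,"y": -0.5,"z": -0.78,"ax": 0,"ay": 0,"az": 0,"jaw": -1},
  {"x": 0.11,"y": -0.7,"z": -0.83,"ax": 0,"ay": 0,"az": 0,"jaw": -1},
  {"x": 0.14,"y": -0.9,"z": -0.85,"ax": 0,"ay": 0,"az": 0,"jaw": -1},
  {"x": 0.155,"y": -1,"z": -0.85,"ax": 0,"ay": 0,"az": 0,"jaw": -1},
])

```text
time: 6.45
tool_pos: [492.4, -159.4, 186.2]
tcp_rot: [3.141, -0.001, 0.169]
contact_force: [0.7, -0.4, -2.4]
grip_width: 9.8
finger_force: 30.0
```

Call:
send_rows([
  {"x": 0.03,"y": -0.2,"z": 0,"ax": 0,"ay": 0,"az": 0,"jaw": -1},
  {"x": 0.06,"y": -0.4,"z": 0,"ax": 0,"ay": 0,"az": 0,"jaw": -1},
  {"x": 0.09,"y": -0.6,"z": 0,"ax": 0,"ay": 0,"az": 0,"jaw": -1},
  {"x": 0.12,"y": -0.8,"z": 0,"ax": 0,"ay": 0,"az": 0.05,"jaw": -1},
  {"x": 0.14,"y": -0.9,"z": 0,"ax": 0,"ay": 0,"az": 0.12,"jaw": -1},
  {"x": 0.155,"y": -1,"z": 0,"ax": 0,"ay": 0,"az": 0.19,"jaw": -1},
  {"x": 0.155,"y": -1,"z": 0,"ax": 0,"ay": 0,"az": 0.26,"jaw": -1},
  {"x": 0.155,"y": -1,"z": 0,"ax": 0,"ay": 0,"az": 0.32,"jaw": -1},
  {"x": 0.155,"y": -1,"z": 0,"ax": 0,"ay": 0,"az": 0.348,"jaw": -1},
  {"x": 0.155,"y": -1,"z": 0,"ax": 0,"ay": 0,"az": 0.348,"jaw": -1},
])

```text
time: 7.7
tool_pos: [489.8, 41.0, 184.9]
tcp_rot: [3.141, -0.0, -0.197]
contact_force: [-0.4, -0.1, -2.2]
grip_width: 9.9
finger_force: 30.0
```

Call:
send_rows([
  {"x": -0.03,"y": -0.13,"z": 0,"ax": 0,"ay": 0,"az": 0,"jaw": -1},
  {"x": -0.07,"y": -0.33,"z": 0,"ax": 0,"ay": 0,"az": 0,"jaw": -1},
  {"x": -0.11,"y": -0.53,"z": 0,"ax": 0,"ay": 0,"az": 0,"jaw": -1},
  {"x": -0.15,"y": -0.7,"z": 0,"ax": 0,"ay": 0,"az": 0,"jaw": -1},
  {"x": -0.17,"y": -0.8,"z": 0,"ax": 0,"ay": 0,"az": 0,"jaw": -1},
  {"x": -0.18,"y": -0.85,"z": 0,"ax": 0,"ay": 0,"az": 0,"jaw": -1},
  {"x": -0.18,"y": -0.85,"z": 0,"ax": 0,"ay": 0,"az": 0,"jaw": -1},
  {"x": -0.18,"y": -0.85,"z": 0,"ax": 0,"ay": 0,"az": 0,"jaw": -1},
  {"x": -0.18,"y": -0.85,"z": 0,"ax": 0,"ay": 0,"az": 0,"jaw": -1},
  {"x": -0.18,"y": -0.85,"z": 0,"ax": 0,"ay": 0,"az": 0,"jaw": -1},
])

```text
time: 8.95
tool_pos: [487.8, 214.5, 184.8]
tcp_rot: [3.141, -0.0, -0.198]
contact_force: [0.6, 0.1, -3.4]
grip_width: 9.6
finger_force: 30.0
```

```bash
python3 - <<'E'
from h import *
o=bot.get_obs(); print(o["tool_pos"],o["tcp_rot"],o["joint_positions"])
im,d,P=shot("wrist","pics/w3.png")
pts=np.dstack([P]); 
ok=np.isfinite(P[...,0])
def T(p): # into tool-yaw frame rel. TCP
    y=o["tcp_rot"][2]; c,s=np.cos(y),np.sin(y); q=p-np.array(o["tool_pos"]); return np.c_[q[:,0]*c+q[:,1]*s,-q[:,0]*s+q[:,1]*c,p[:,2]]
for lo,hi in((9,16),(20,28),(66,73),(73,80)):
  m=ok&(P[...,2]>lo)&(P[...,2]<hi)
  n,l,st,ce=cv2.connectedComponentsWithStats(m.astype(np.uint8))
  for i in range(1,n):
    if st[i,4]>150: print((lo,hi),st[i],np.median(P[l==i][:,2]).round(1),rect(P[l==i]),"tool:",rect(T(P[l==i])))
E
```

```text
[487.78618089 214.5162519  184.83389374] [ 3.14145245e+00 -7.27709232e-05 -1.98079219e-01] [ 2.70552007e-01  3.68795601e-01  1.52692523e+00 -1.66676090e-04
  1.24587023e+00  2.03948077e+00]
(9, 16) [ 227    0  103  104 2141] 13.5 (array([640.6, 185.8]), array([111.1, 106. ]), 79.2) tool: (array([155.5,   1.9]), array([106. , 111.1]), 0.5)
(9, 16) [ 520  127   40   73 1381] 11.4 (array([ 451.7, -107.3]), array([90.9, 49.8]), 1.3) tool: (array([  27.9, -322.6]), array([90.9, 49.8]), 12.7)
(9, 16) [376 148  37  81 611] 10.7 (array([460.8,  73.9]), array([43.6, 98.5]), 84.9) tool: (array([   1.2, -143.2]), array([98.5, 43.6]), 6.3)
(9, 16) [391 159  22  15 198] 10.9 (array([488.6,  63.1]), array([27.4, 15.4]), 82.1) tool: (array([  30.6, -148.3]), array([15.4, 27.4]), 3.5)
(20, 28) [ 50   0  29  22 516] 21.9 (array([725.7, 400.8]), array([30.3, 20.6]), 78.3) tool: (array([196.6, 229.5]), array([30.3, 20.6]), 89.6)
(20, 28) [229   0  13  85 805] 25.6 (array([656.3, 229.7]), array([11. , 81.6]), 79.5) tool: (array([162.2,  48. ]), array([81.6, 11. ]), 0.9)
(20, 28) [315   0  13  84 829] 25.6 (array([638.8, 139.5]), array([11.3, 81.1]), 78.5) tool: (array([162.8, -43.9]), array([11.3, 81.1]), 89.9)
(20, 28) [513   0  25  16 272] 24.5 (array([632.6, -79.9]), array([25.2, 14.3]), 78.2) tool: (array([ 200. , -260.1]), array([25.2, 14.3]), 89.6)
(20, 28) [393 159  24  58 159] 24.6 (array([467.6,  75. ]), array([21.4, 71.1]), 62.9) tool: (array([   7.7, -140.7]), array([21.4, 71.1]), 74.3)
(66, 73) [ 239    0   78   79 5192] 71.6 (array([637.8, 186.5]), array([70.9, 65.3]), 78.7) tool: (array([152.6,   2.1]), array([65.3, 70.9]), 0.1)
(73, 80) [241  69  20  20 309] 76.4 (array([609.3, 218.3]), array([17.9, 16.8]), 78.4) tool: (array([118.4,  27.6]), array([17.9, 16.8]), 89.7)
(73, 80) [297  71  19  17 300] 76.4 (array([598.6, 167.2]), array([17.3, 14.2]), 79.2) tool: (array([117.9, -24.6]), array([14.2, 17.3]), 0.6)
```

View pics/w3.png

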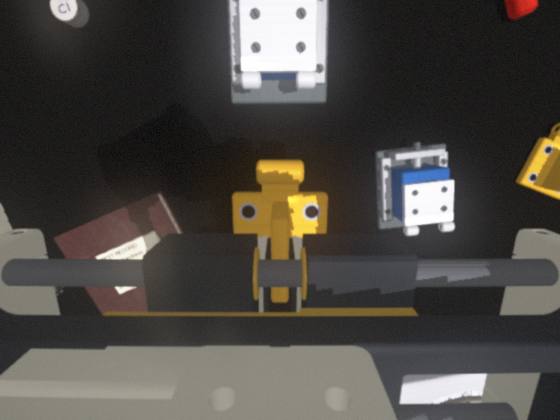

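The jamb is dead ahead: its knuckles are at (251,79) and (307,79), and the gap lies between them. The held leaf's knuckle is at (280,171). I'll measure the leaf in the hand from the same picture.

```bash
python3 - <<'E'
from h import *
z=np.load("pics/w3.npz");P=z["P"];im=z["im"].astype(int)
t=np.array([487.79,214.52,184.83]);y=-.198;c,s=np.cos(y),np.sin(y)
q=P-t; Q=np.dstack([q[...,0]*c+q[...,1]*s,-q[...,0]*s+q[...,1]*c,P[...,2]])
br=(im[...,0]>110)&(im[...,2]<0.6*im[...,0])&np.isfinite(P[...,0])&(P[...,2]>150)
br[:150]=0;br[245:]=0;br[:,:225]=0;br[:,335:]=0
for r in range(156,232,5):
    a=np.where(br[r])[0]
    if len(a)>3:
        e=Q[r,a]; print(r,a[0],a[-1],"y",e[:,1].min().round(1),e[:,1].max().round(1),"mid",((e[:,1].min()+e[:,1].max())/2).round(1),"x",np.median(e[:,0]).round(1),"z",np.median(e[:,2]).round(1),np.sort(e[:,2])[-3].round(1))
E
```

```text
161 258 301 y -13.5 14.0 mid 0.2 x 50.6 z 183.6 184.6
166 256 303 y -14.7 15.2 mid 0.3 x 47.8 z 186.4 187.7
171 256 303 y -14.5 15.1 mid 0.3 x 44.8 z 187.4 188.5
176 257 303 y -14.8 14.5 mid -0.1 x 41.6 z 187.2 188.3
181 258 302 y -14.3 14.1 mid -0.1 x 38.2 z 185.5 186.6
186 262 297 y -11.2 11.7 mid 0.2 x 34.3 z 181.6 182.7
191 262 297 y -11.3 11.7 mid 0.2 x 31.0 z 181.7 182.8
196 232 327 y -31.2 31.7 mid 0.3 x 27.6 z 181.5 182.9
201 232 327 y -31.5 32.0 mid 0.2 x 24.3 z 181.6 183.7
206 233 327 y -31.7 31.2 mid -0.3 x 21.0 z 181.9 197.2
211 233 326 y -30.9 31.4 mid 0.2 x 17.5 z 181.8 209.1
216 233 326 y -30.9 31.5 mid 0.3 x 14.1 z 181.9 220.8
221 233 326 y -31.2 31.7 mid 0.2 x 10.6 z 181.9 224.3
226 233 326 y -31.5 32.0 mid 0.2 x 7.1 z 181.9 224.4
231 234 326 y -31.7 31.2 mid -0.2 x 3.5 z 181.8 223.9
```

The leaf sits square in the hand, with its bore 44.5 mm ahead of the TCP and 0.2 mm left of centre. The jamb bore is about 118 mm ahead and 1.6 mm left. I'll descend 110 mm, trim the lateral error and yaw, approach to just short of the jamb knuckles, then look again.

Call:
send_rows([
  {"x": 0,"y": -0.0045,"z": 0.05,"ax": 0,"ay": 0,"az": -0.005,"jaw": -1},
  {"x": 0,"y": -0.0045,"z": 0.15,"ax": 0,"ay": 0,"az": -0.005,"jaw": -1},
  {"x": 0,"y": -0.0045,"z": 0.28,"ax": 0,"ay": 0,"az": -0.005,"jaw": -1},
  {"x": 0.02,"y": -0.0045,"z": 0.4,"ax": 0,"ay": 0,"az": -0.005,"jaw": -1},
  {"x": 0.06,"y": -0.0045,"z": 0.49,"ax": 0,"ay": 0,"az": -0.005,"jaw": -1},
  {"x": 0.11,"y": -0.0045,"z": 0.54,"ax": 0,"ay": 0,"az": -0.005,"jaw": -1},
  {"x": 0.16,"y": -0.0045,"z": 0.55,"ax": 0,"ay": 0,"az": -0.005,"jaw": -1},
  {"x": 0.2,"y": -0.0045,"z": 0.55,"ax": 0,"ay": 0,"az": -0.005,"jaw": -1},
  {"x": 0.22,"y": -0.0045,"z": 0.55,"ax": 0,"ay": 0,"az": -0.005,"jaw": -1},
  {"x": 0.22,"y": -0.0045,"z": 0.55,"ax": 0,"ay": 0,"az": -0.005,"jaw": -1},
])

```text
time: 10.25
tool_pos: [531.4, 207.3, 75.2]
tcp_rot: [-3.141, -0.001, -0.192]
contact_force: [0.3, 0.1, -3.6]
grip_width: 9.9
finger_force: 30.0
```

```bash
python3 - <<'E'
from h import *
o=bot.get_obs(); print(o["tool_pos"],o["tcp_rot"],o["contact_force"])
im,d,P=shot("wrist","pics/w4.png")
t=np.array(o["tool_pos"]);y=o["tcp_rot"][2];c,s=np.cos(y),np.sin(y)
q=P-t; Q=np.dstack([q[...,0]*c+q[...,1]*s,-q[...,0]*s+q[...,1]*c,P[...,2]]); np.save("pics/Q4.npy",Q)
im=im.astype(int)
br=(im[...,0]>110)&(im[...,2]<0.6*im[...,0])&np.isfinite(P[...,0])
for lab,m in(("leaf",br&(Q[...,2]>70)&(Q[...,0]>38)&(Q[...,0]<55)&(abs(Q[...,1])<25)),("jambkn",~br&(Q[...,2]>73)&(Q[...,2]<81)&(Q[...,0]>55)&(Q[...,0]<110)&(abs(Q[...,1])<45)),("top",~br&(Q[...,2]>66)&(Q[...,2]<73)&(Q[...,0]>60)&(abs(Q[...,1])<45))):
  n,l,st,ce=cv2.connectedComponentsWithStats(m.astype(np.uint8))
  for i in range(1,n):
    if st[i,4]>60: 
      e=Q[l==i]; print(lab,st[i],np.percentile(e,[1,50,99],axis=0).round(1).tolist(),rect(e))
cv2.imwrite("pics/w4c.png",cv2.resize(im[60:240,170:390].astype(np.uint8)[...,::-1],None,fx=3.3,fy=3.3))
E
```

```text
[531.44170231 207.27973078  75.23832055] [-3.14130736e+00 -8.11703239e-04 -1.92225916e-01] [ 0.2779298   0.08556032 -3.61160375]
leaf [ 256  160   48   22 1016] [[38.1, -14.6, 72.0], [44.9, -0.1, 77.0], [51.2, 14.5, 79.1]] (array([44.6,  0.1]), array([13.2, 30. ]), 0.1)
jambkn [223 111  31  26 681] [[66.6, 17.0, 73.1], [73.6, 25.5, 76.6], [80.8, 34.5, 78.8]] (array([73.6, 25.8]), array([14.9, 18.1]), 1.5)
jambkn [308 111  31  26 688] [[66.6, -35.2, 73.3], [73.6, -26.2, 76.6], [80.8, -17.6, 78.6]] (array([ 73.4, -26.4]), array([14.9, 18.2]), 0.1)
top [  220     0   121   123 12421] [[81.7, -34.5, 69.9], [112.9, -0.1, 71.7], [141.1, 34.0, 72.9]] (array([108.4,  -0.3]), array([67.4, 70.6]), 0.2)
```

View pics/w4c.png

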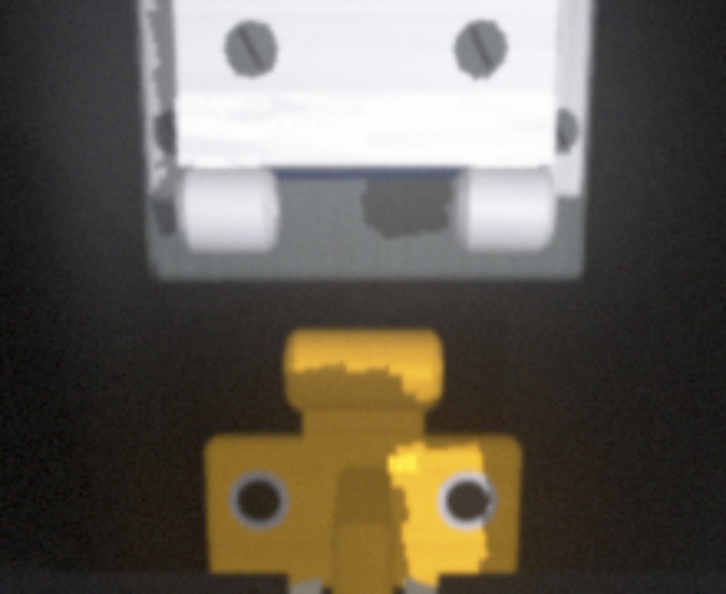

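The leaf knuckle at (365,365) in the crop is lined up with the gap between the aluminium knuckles at (230,210) and (505,210). It is within 0.3 mm sideways and about 0.3 mm high, with 29 mm left to contact. I'll go in to just short of the seat and read the force.

Call:
send_rows([
  {"x": 0.01,"y": 0.0015,"z": 0.002,"ax": 0,"ay": 0,"az": 0,"jaw": -1},
  {"x": 0.03,"y": 0.0015,"z": 0.002,"ax": 0,"ay": 0,"az": 0,"jaw": -1},
  {"x": 0.05,"y": 0.0015,"z": 0.002,"ax": 0,"ay": 0,"az": 0,"jaw": -1},
  {"x": 0.07,"y": 0.0015,"z": 0.002,"ax": 0,"ay": 0,"az": 0,"jaw": -1},
  {"x": 0.09,"y": 0.0015,"z": 0.002,"ax": 0,"ay": 0,"az": 0,"jaw": -1},
  {"x": 0.105,"y": 0.0015,"z": 0.002,"ax": 0,"ay": 0,"az": 0,"jaw": -1},
  {"x": 0.12,"y": 0.0015,"z": 0.002,"ax": 0,"ay": 0,"az": 0,"jaw": -1},
  {"x": 0.13,"y": 0.0015,"z": 0.002,"ax": 0,"ay": 0,"az": 0,"jaw": -1},
  {"x": 0.135,"y": 0.0015,"z": 0.002,"ax": 0,"ay": 0,"az": 0,"jaw": -1},
  {"x": 0.135,"y": 0.0015,"z": 0.002,"ax": 0,"ay": 0,"az": 0,"jaw": -1},
])

```text
time: 11.55
tool_pos: [557.5, 201.8, 74.4]
tcp_rot: [3.141, 0.0, -0.192]
contact_force: [-0.5, -0.0, -2.9]
grip_width: 9.5
finger_force: 30.0
```

Call:
send_rows([
  {"x": 0.003,"y": 0,"z": 0,"ax": 0,"ay": 0,"az": 0,"jaw": -1},
  {"x": 0.006,"y": 0,"z": 0,"ax": 0,"ay": 0,"az": 0,"jaw": -1},
  {"x": 0.009,"y": 0,"z": 0,"ax": 0,"ay": 0,"az": 0,"jaw": -1},
  {"x": 0.012,"y": 0,"z": 0,"ax": 0,"ay": 0,"az": 0,"jaw": -1},
  {"x": 0.015,"y": 0,"z": 0,"ax": 0,"ay": 0,"az": 0,"jaw": -1},
  {"x": 0.018,"y": 0,"z": 0,"ax": 0,"ay": 0,"az": 0,"jaw": -1},
  {"x": 0.02,"y": 0,"z": 0,"ax": 0,"ay": 0,"az": 0,"jaw": -1},
  {"x": 0.02,"y": 0,"z": 0,"ax": 0,"ay": 0,"az": 0,"jaw": -1},
  {"x": 0.02,"y": 0,"z": 0,"ax": 0,"ay": 0,"az": 0,"jaw": -1},
  {"x": 0.02,"y": 0,"z": 0,"ax": 0,"ay": 0,"az": 0,"jaw": -1},
])

```text
time: 12.8
tool_pos: [561.3, 201.1, 74.4]
tcp_rot: [3.141, 0.0, -0.192]
contact_force: [-0.7, -0.8, -2.8]
grip_width: 9.7
finger_force: 30.0
```

Call:
send_rows([
  {"x": 0.002,"y": 0,"z": 0,"ax": 0,"ay": 0,"az": 0,"jaw": -1},
  {"x": 0.004,"y": 0,"z": 0,"ax": 0,"ay": 0,"az": 0,"jaw": -1},
  {"x": 0.006,"y": 0,"z": 0,"ax": 0,"ay": 0,"az": 0,"jaw": -1},
  {"x": 0.008,"y": 0,"z": 0,"ax": 0,"ay": 0,"az": 0,"jaw": -1},
  {"x": 0.01,"y": 0,"z": 0,"ax": 0,"ay": 0,"az": 0,"jaw": -1},
  {"x": 0.0125,"y": 0,"z": 0,"ax": 0,"ay": 0,"az": 0,"jaw": -1},
  {"x": 0.015,"y": 0,"z": 0,"ax": 0,"ay": 0,"az": 0,"jaw": -1},
  {"x": 0.015,"y": 0,"z": 0,"ax": 0,"ay": 0,"az": 0,"jaw": -1},
  {"x": 0.015,"y": 0,"z": 0,"ax": 0,"ay": 0,"az": 0,"jaw": -1},
  {"x": 0.015,"y": 0,"z": 0,"ax": 0,"ay": 0,"az": 0,"jaw": -1},
])

```text
time: 14.05
tool_pos: [564.1, 200.6, 74.4]
tcp_rot: [3.141, 0.0, -0.192]
contact_force: [-5.1, -0.1, 0.2]
grip_width: 9.5
finger_force: 30.0
```

```bash
python3 - <<'E'
from h import *
F=[]
for i in range(3):
  o=bot.get_obs(); F.append(o["contact_force"]); bot.capture("scene")
print(np.round(F,2),o["tool_pos"],o["tcp_rot"])
im,d,P=shot("wrist","pics/w5.png")
t=np.array(o["tool_pos"]);y=o["tcp_rot"][2];c,s=np.cos(y),np.sin(y)
q=P-t; Q=np.dstack([q[...,0]*c+q[...,1]*s,-q[...,0]*s+q[...,1]*c,P[...,2]])
im=im.astype(int)
br=(im[...,0]>110)&(im[...,2]<0.6*im[...,0])&np.isfinite(P[...,0])
for lab,m in(("leafkn",br&(Q[...,2]>70)&(Q[...,0]>38)&(Q[...,0]<55)&(abs(Q[...,1])<25)),("plate",br&(Q[...,2]>60)&(Q[...,2]<78)&(Q[...,0]>5)&(Q[...,0]<28)),("jambkn",~br&(Q[...,2]>73)&(Q[...,2]<81)&(Q[...,0]>30)&(Q[...,0]<80)&(abs(Q[...,1])<45)),("rail",~br&(Q[...,2]>22)&(Q[...,2]<28)&(Q[...,0]>30)&(abs(Q[...,1])<55))):
  n,l,st,ce=cv2.connectedComponentsWithStats(m.astype(np.uint8))
  for i in range(1,n):
    if st[i,4]>60: 
      e=Q[l==i]; print(lab,st[i],np.percentile(e,[1,50,99],axis=0).round(1).tolist(),rect(e))
cv2.imwrite("pics/w5c.png",cv2.resize(im[60:240,170:390].astype(np.uint8)[...,::-1],None,fx=3.3,fy=3.3))
E
```

```text
[[-5.12 -0.09  0.18]
 [-4.51  0.64  0.17]
 [-4.52  0.37 -0.46]] [564.07299641 200.55082     74.3382949 ] [ 3.14138967e+00  5.23169876e-04 -1.92027231e-01]
leafkn [256 162  48  20 918] [[38.1, -14.6, 72.5], [44.3, -0.1, 76.0], [50.0, 14.4, 77.9]] (array([44.1,  0.1]), array([29.8, 12.1]), 90.0)
plate [ 233  195   95   35 2149] [[5.3, -30.8, 69.4], [17.9, -0.1, 71.0], [27.7, 31.1, 74.3]] (array([16.5,  0.2]), array([22.9, 63.3]), 0.0)
jambkn [225 161  29  24 623] [[36.1, 17.1, 73.2], [43.7, 25.7, 76.5], [50.2, 34.6, 78.6]] (array([43.4, 25.8]), array([14.7, 17.9]), 0.3)
jambkn [307 161  29  24 622] [[36.2, -34.7, 73.2], [44.1, -25.7, 76.4], [50.7, -17.1, 78.7]] (array([ 43.3, -26.1]), array([14.8, 18.2]), 0.0)
rail [ 210   25   62  138 1618] [[46.6, 10.7, 22.7], [108.0, 46.3, 25.7], [143.2, 51.2, 27.8]] (array([94.1, 31.1]), array([44.3, 98.4]), 87.0)
rail [ 288   25   62  138 1601] [[46.6, -50.8, 22.7], [108.8, -46.1, 25.6], [143.2, -9.4, 27.6]] (array([ 94.2, -31.2]), array([99.2, 44.2]), 4.0)
```

View pics/w5c.png

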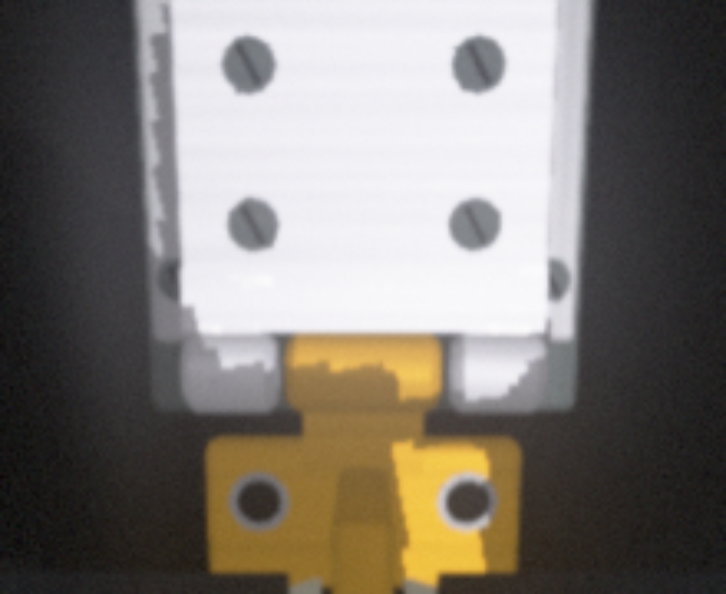

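The knuckle is now between the jamb knuckles, at (365,370) in the crop, and against the gap bottom with about 4.8 N of push. It sits about 0.5 mm low, so I'll back off slightly, raise it 0.5 mm and press on to about 5 mm of give.

Call:
send_rows([
  {"x": -0.01,"y": 0,"z": 0,"ax": 0,"ay": 0,"az": 0,"jaw": -1},
  {"x": -0.02,"y": 0,"z": -0.001,"ax": 0,"ay": 0,"az": 0,"jaw": -1},
  {"x": -0.02,"y": 0,"z": -0.0025,"ax": 0,"ay": 0,"az": 0,"jaw": -1},
  {"x": -0.02,"y": 0,"z": -0.0025,"ax": 0,"ay": 0,"az": 0,"jaw": -1},
  {"x": -0.014,"y": 0,"z": -0.0025,"ax": 0,"ay": 0,"az": 0,"jaw": -1},
  {"x": -0.007,"y": 0,"z": -0.0025,"ax": 0,"ay": 0,"az": 0,"jaw": -1},
  {"x": 0,"y": 0,"z": -0.0025,"ax": 0,"ay": 0,"az": 0,"jaw": -1},
  {"x": 0.005,"y": 0,"z": -0.0025,"ax": 0,"ay": 0,"az": 0,"jaw": -1},
  {"x": 0.01,"y": 0,"z": -0.0025,"ax": 0,"ay": 0,"az": 0,"jaw": -1},
  {"x": 0.014,"y": 0,"z": -0.0025,"ax": 0,"ay": 0,"az": 0,"jaw": -1},
])

```text
time: 15.5
tool_pos: [566.1, 200.2, 74.8]
tcp_rot: [3.141, 0.002, -0.192]
contact_force: [-7.1, 1.4, 0.1]
grip_width: 9.6
finger_force: 30.0
```

Call:
send_rows([
  {"x": 0,"y": 0,"z": 0,"ax": 0,"ay": 0,"az": 0,"jaw": -1},
  {"x": 0,"y": 0,"z": 0,"ax": 0,"ay": 0,"az": 0,"jaw": -1},
  {"x": 0,"y": 0,"z": 0,"ax": 0,"ay": 0,"az": 0,"jaw": -1},
  {"x": 0,"y": 0,"z": 0,"ax": 0,"ay": 0,"az": 0,"jaw": -1},
  {"x": 0,"y": 0,"z": 0,"ax": 0,"ay": 0,"az": 0,"jaw": -1},
  {"x": 0,"y": 0,"z": 0,"ax": 0,"ay": 0,"az": 0,"jaw": -1},
  {"x": 0,"y": 0,"z": 0,"ax": 0,"ay": 0,"az": 0,"jaw": -1},
  {"x": 0,"y": 0,"z": 0,"ax": 0,"ay": 0,"az": 0,"jaw": -1},
  {"x": 0,"y": 0,"z": 0,"ax": 0,"ay": 0,"az": 0,"jaw": -1},
  {"x": 0,"y": 0,"z": 0,"ax": 0,"ay": 0,"az": 0,"jaw": -1},
])

```text
time: 16.75
tool_pos: [565.9, 200.2, 74.7]
tcp_rot: [3.141, 0.002, -0.192]
contact_force: [-5.7, 2.0, 1.0]
grip_width: 9.8
finger_force: 30.0
```

```bash
cat > chk.py <<'E'
from h import *
F=[];R=[]
for i in range(5):
  o=bot.get_obs(); im,d,P=shot("wrist","pics/w6.png"); F.append(o["contact_force"])
  t=np.array(o["tool_pos"]);y=o["tcp_rot"][2];c,s=np.cos(y),np.sin(y)
  q=P-t; Q=np.dstack([q[...,0]*c+q[...,1]*s,-q[...,0]*s+q[...,1]*c,P[...,2]])
  im=im.astype(int)
  br=(im[...,0]>110)&(im[...,2]<0.6*im[...,0])&np.isfinite(P[...,0])
  X,Y,Z=Q[...,0],Q[...,1],Q[...,2]
  def top(m):  # crest height: mean z in the 5 mm about the axis
    e=Q[m]; return [e[:,0].min()/2+e[:,0].max()/2, np.mean(e[abs(e[:,0]-44)<3,2])]
  pl=Q[br&(Z>60)&(Z<76)&(X>5)&(X<28)&(abs(Y)>12)&(abs(Y)<31)]
  A=np.c_[pl[:,:2],np.ones(len(pl))]; k=np.linalg.lstsq(A,pl[:,2],rcond=None)[0]
  tp=Q[~br&(Z>66)&(Z<74)&(X>60)&(X<110)&(abs(Y)<30)]; B=np.c_[tp[:,:2],np.ones(len(tp))]; kt=np.linalg.lstsq(B,tp[:,2],rcond=None)[0]
  R.append(np.r_[top(br&(Z>72)&(X>35)&(X<53)&(abs(Y)<13)),top(~br&(Z>73)&(Z<81)&(X>30)&(X<60)&(Y>18)&(Y<34)),top(~br&(Z>73)&(Z<81)&(X>30)&(X<60)&(Y<-18)&(Y>-34)),np.degrees(k[:2]),k[2],np.degrees(kt[:2])])
print(np.round(F,1)); print("leaf x,z | jambL x,z | jambR x,z | plate slopes x,y deg, z0 | block slopes"); print(np.round(np.mean(R,0),2))
print(o["tool_pos"],o["tcp_rot"],o["grip_width"],o["time"])
E
python3 chk.py
```

```text
[[-5.7  2.   1. ]
 [-6.4  0.7  1.4]
 [-6.4  1.4  0.6]
 [-5.3  1.3 -0.2]
 [-6.1  1.5  1.6]]
leaf x,z | jambL x,z | jambR x,z | plate slopes x,y deg, z0 | block slopes
[ 4.257e+01  7.693e+01  4.752e+01  7.732e+01  4.698e+01  7.727e+01
 -8.300e-01 -3.000e-02  7.164e+01  1.000e-02  5.000e-02]
[565.94483775 200.17353516  74.76044542] [ 3.14106588e+00  2.30778128e-03 -1.91877632e-01] 9.929535772828716 16.95
```

```bash
python3 - <<'E'
from h import *
for f,t,y in(("w3",[487.79,214.52,184.83],-.198),("w4",[531.44,207.28,75.24],-.1922),("w5",[564.07,200.55,74.34],-.192),("w6",[565.94,200.17,74.76],-.1919)):
  z=np.load(f"pics/{f}.npz");P=z["P"];im=z["im"].astype(int);c,s=np.cos(y),np.sin(y);q=P-t
  X=q[...,0]*c+q[...,1]*s;Y=-q[...,0]*s+q[...,1]*c;Z=q[...,2]
  br=(im[...,0]>110)&(im[...,2]<0.6*im[...,0])&np.isfinite(X)
  m=br&(Z>-14)&(Z<2)&(X>5)&(X<28)&(abs(Y)>12)&(abs(Y)<31)
  A=np.c_[X[m],Y[m],np.ones(m.sum())];k=np.linalg.lstsq(A,Z[m],rcond=None)[0]
  out=[np.degrees(k[0]),k[2]]
  for mm in(br&(abs(Y)<13),~br&(abs(Y)>19)&(abs(Y)<33)&(q[...,2]+t[2]>70)&(X<82)):
    mm=mm&(Z>-6)&(Z<8)&(X>34)
    xs=X[mm];zs=Z[mm]
    if len(xs)<30: continue
    # cylinder r=8 section fit
    from scipy.optimize import least_squares
    g=least_squares(lambda p:np.hypot(xs-p[0],zs-p[1])-8,[np.median(xs),-6],loss="soft_l1",f_scale=.5)
    out+=list(g.x)
  print(f,np.round(out,2))
E
```

```text
w3 [-0.28 -3.13 43.41 -5.16]
w4 [-0.08 -3.19 43.42 -5.17 73.69 -5.51]
w5 [-0.75 -3.11 43.16 -5.43 59.07  2.83]
w6 [-0.75 -3.12 43.12 -5.56 59.07  2.39]
```

Contact has tilted the leaf about 0.75° nose-down and left its bore about 0.5 mm low. I'll back off, pitch the tool up 0.75° (which also raises the bore about 0.6 mm) and press again.

Call:
send_rows([
  {"x": -0.015,"y": 0,"z": 0,"ax": 0,"ay": 0,"az": 0,"jaw": -1},
  {"x": -0.03,"y": 0,"z": 0,"ax": 0,"ay": 0,"az": 0,"jaw": -1},
  {"x": -0.035,"y": 0,"z": 0,"ax": 0,"ay": 0.006,"az": 0,"jaw": -1},
  {"x": -0.035,"y": 0,"z": 0,"ax": 0,"ay": 0.0125,"az": 0,"jaw": -1},
  {"x": -0.035,"y": 0,"z": 0,"ax": 0,"ay": 0.0125,"az": 0,"jaw": -1},
  {"x": -0.027,"y": 0,"z": 0,"ax": 0,"ay": 0.0125,"az": 0,"jaw": -1},
  {"x": -0.019,"y": 0,"z": 0,"ax": 0,"ay": 0.0125,"az": 0,"jaw": -1},
  {"x": -0.011,"y": 0,"z": 0,"ax": 0,"ay": 0.0125,"az": 0,"jaw": -1},
  {"x": -0.004,"y": 0,"z": 0,"ax": 0,"ay": 0.0125,"az": 0,"jaw": -1},
  {"x": 0.002,"y": 0,"z": 0,"ax": 0,"ay": 0.0125,"az": 0,"jaw": -1},
])

```text
time: 18.25
tool_pos: [566.3, 200.1, 74.7]
tcp_rot: [3.141, -0.01, -0.192]
contact_force: [-7.2, 1.3, 0.5]
grip_width: 9.2
finger_force: 30.0
```

Call:
send_rows([
  {"x": 0,"y": 0,"z": 0,"ax": 0,"ay": 0,"az": 0,"jaw": -1},
  {"x": 0,"y": 0,"z": 0,"ax": 0,"ay": 0,"az": 0,"jaw": -1},
  {"x": 0,"y": 0,"z": 0,"ax": 0,"ay": 0,"az": 0,"jaw": -1},
  {"x": 0,"y": 0,"z": 0,"ax": 0,"ay": 0,"az": 0,"jaw": -1},
  {"x": 0,"y": 0,"z": 0,"ax": 0,"ay": 0,"az": 0,"jaw": -1},
  {"x": 0,"y": 0,"z": 0,"ax": 0,"ay": 0,"az": 0,"jaw": -1},
  {"x": 0,"y": 0,"z": 0,"ax": 0,"ay": 0,"az": 0,"jaw": -1},
  {"x": 0,"y": 0,"z": 0,"ax": 0,"ay": 0,"az": 0,"jaw": -1},
  {"x": 0,"y": 0,"z": 0,"ax": 0,"ay": 0,"az": 0,"jaw": -1},
  {"x": 0,"y": 0,"z": 0,"ax": 0,"ay": 0,"az": 0,"jaw": -1},
])

```text
time: 19.5
tool_pos: [566.2, 200.1, 74.7]
tcp_rot: [3.141, -0.01, -0.192]
contact_force: [-6.5, 0.7, 0.8]
grip_width: 9.4
finger_force: 30.0
```

```bash
cat > chk2.py <<'E'
from h import *
from scipy.optimize import least_squares
R=[]
for i in range(4):
  o=bot.get_obs(); im,d,P=shot("wrist","pics/w7.png");im=im.astype(int)
  t=np.array(o["tool_pos"]);y=o["tcp_rot"][2];c,s=np.cos(y),np.sin(y);q=P-t
  X=q[...,0]*c+q[...,1]*s;Y=-q[...,0]*s+q[...,1]*c;Z=q[...,2]
  br=(im[...,0]>110)&(im[...,2]<0.6*im[...,0])&np.isfinite(X)
  m=br&(Z>-14)&(Z<2)&(X>5)&(X<28)&(abs(Y)>12)&(abs(Y)<31)
  k=np.linalg.lstsq(np.c_[X[m],Y[m],np.ones(m.sum())],Z[m],rcond=None)[0]
  r=[*o["contact_force"],np.degrees(k[0]),np.degrees(k[1]),k[2]]
  for mm in(br&(abs(Y)<13)&(X<52),~br&(Y>19)&(Y<33)&(X<50.5),~br&(Y<-19)&(Y>-33)&(X<50.5)):
    mm=mm&(Z>-6)&(Z<8)&(X>35)
    xs=X[mm];zs=Z[mm]
    g=least_squares(lambda p:np.hypot(xs-p[0],zs-p[1])-8,[44,-6],loss="soft_l1",f_scale=.5); r+=list(g.x)
  R.append(r)
print("F, plate slopes, z0, leaf x z, L x z, R x z"); print(np.round(np.mean(R,0),2),t,o["tcp_rot"],o["time"])
E
python3 chk2.py
```

```text
F, plate slopes, z0, leaf x z, L x z, R x z
[-6.580e+00  1.340e+00  2.600e-01  2.000e-02  1.000e-02 -3.160e+00
  4.333e+01 -5.040e+00  4.323e+01 -5.060e+00  4.333e+01 -5.120e+00] [566.17456903 200.12077589  74.70208645] [ 3.14099889 -0.01034663 -0.19188651] 19.65
```

The leaf is level (0.02°), and the three knuckle axes agree within 0.1 mm in both x and z. The push is about 6.6 N, which is about 4.5 mm of give. Handing in.

```bash
python3 -c "
from plant import bot; print(bot.close_job())"
```

```text
the job is handed in; nothing more can be done
None
```

I handed the job in at about 20 s with the narrow leaf held level and seated in the larger jamb's gap, the three holes in line to about 0.1 mm, and a push of about 6.6 N (roughly 4.5 mm of give) kept up.

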